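# Lock the last corner of a levelled tip-tilt mirror

## Robot

A 6-joint arm with a two-finger parallel gripper is mounted at the origin on the work surface. World frame = base frame: x ahead of the robot, y to its left, z up, the work surface at z = 0. Lengths are in mm, angles in rad, forces in N, time in s.
With the tool pointing down it reaches from about 250 to 800 mm from the base axis. Payload 8.5 kg.
Tool frame: the origin (TCP) lies midway between the tips of the shut fingers; the grasp point (between the pads) lies 19 mm behind it (ctrl.grasp_offset is the distance from the TCP to the grasp point, in mm); z points along the fingers, y is the line along which they close (so a half turn about z gives the same grasp; the last joint's range is limited). The gripper opens to 85 mm and grips with 20 to 120 N. Pads are 22 mm wide; open, the fingers measure 114 mm over their backs; the gripper's body (76 mm by 85 mm) begins 54 mm behind the grasp point. The pads swing forward as they close: fully open they stand 13 mm farther back than shut.
Start: joints at [1.214, 0.238, -0.013, 1.319, 0, 1.571], TCP at [183.354, 491.895, 231.276] pointing down, gripper open.
Joint ranges: [-2.66, 2.66], [-1.03, 1.9], [-1.14, 1.46], [-1.82, 2.27], [-1.45, 1.34], [-3.14, 3.14]. Speed limits (rad/s): [2.22, 2.22, 2.79, 3.14, 3.14, 3.14].

## Interface

Orientations are given as a unit quaternion [x, y, z, w].
In Python, from plant import readout, eyes, job, ctrl gives the robot as it stands.
- The arm moves only by the tool move_arm, never from a script. Its argument "steps" is a list of rows, each a list of 3 entries, a list of its own where there are three numbers: the shift along the world's x, y, z in mm, then the turn about the world's z in rad, then the opening, from -1 (shut) to 1 (fully open), so that 0 is half open. A call has 1 to 12 rows; each row shifts and turns the commanded pose from where the row before left it; what a row does not reach is not made up. A row lasts 1/8 s, in which the tool goes at most 62.5 mm and 10.7 degrees, less where a joint would pass 70% of its speed; a pose out of reach is approached as far as the arm can. A call is refused whole if a number of a shift passes 62.5 or a number of a turn 0.188, either way. A call with a gripper value outside its range is refused whole. The fingers move at their own pace and stop on an object; "force" is the grip in N (left out, the last holds). Time passes only in rows, so rows that do not move let the fingers close. It gives the time, the measured TCP pose, the force, the opening and the grip force at its end, in the units of the state.
- readout.read_state(): the state, without advancing time (a new reading comes with each control period).
- eyes.read_camera(name): name is "side" or "top" or "wrist"; returns a dict with "pixels" (384x512x3 uint8, red, green, blue), "fx", "fy", "cx", "cy" (pixels), "dist" ([k1, k2, p1, p2, k3] as OpenCV has them; the pictures are not rectified), "rvec" (rotation vector, rad) and "tvec" (3), from world to camera coordinates, as OpenCV has them. Camera axes: x right, y down, z forward; pixel columns grow to the right and rows downward; lengths in mm; the calibration is good to about 2 mm. A picture is of the moment at which its call begins. There is no depth.
- job.sign_off(): hands the job in; it is judged then, once.
The state is a dict: "t": time; "qpos": joint angles; "qd": joint speeds; "joint_torque": joint torques, N m; "tcp_pos": TCP position; "tcp_rot": TCP orientation; "ft_force": force on the tool from outside, world axes, zero at the start; "torque": the same for the moment, N m; "gripper_width": finger opening in mm; "grasp_force": force on a finger pad.
Only numpy, scipy, OpenCV 4.12 (cv2) and the standard library are available. Lean on these libraries where they do the work, as an engineer would, in place of code of your own. Each camera call takes 0.05 s, during which the arm holds its last target. There are 200 camera calls.

## Task

The gold mirror has just been levelled on its three studs; two corners are already locked and capped. At the third corner run the hex lock nut down by its flats onto the brass adjusting nut and tighten it there to about 0.55 newton-metres without letting the brass nut turn with it, which would spoil the levelling. Then fit the loose red cap upright and fully home over the end of that stud, leaving the mirror face untouched and everything else where it is.

Things in the scene. Friction and masses are not known exactly. Their poses are not given: they have to be found in the camera images.
- stud: bare steel stud (20 mm diameter, right-handed trapezoidal thread, pitch 4 mm) of the corner to be locked, upright and fixed in the round black mirror cell, its upper end free and 104 mm above the table; origin on its axis 12 mm above the table, z up. The other two corners look alike but already wear red caps
- stud_top (a point): centre of the top end of that stud, 104 mm above the table
- lock_nut: steel hex lock nut on that stud, 30 mm across flats, 10 mm thick; origin on its axis at the centre of its underside, z up; its flats face 30, 90, 150, 210, 270 and 330 degrees from its own x axis about z. It starts 1 to 5 mm clear above the brass nut, at any angle. Clockwise seen from above lowers it, 4 mm a turn
- lock_top (a point): centre of the lock nut's top face, 10 mm above its underside. The nut runs easily (0.08 N m) until it bears on the brass nut; from there the torque climbs by about 0.5 N m per radian of turning, part of it springy wind-up: let go, the hex springs back 0.2 rad or so but stays tight. Under about 0.45 N m it is not locked
- set_nut: brass knurled adjusting nut under the lock nut on the same stud, 46 mm diameter, 14 mm thick, its top face 69 to 71 mm above the table; origin on its axis at the centre of its underside, z up. It is stiff on the thread but is dragged round if the lock nut is turned against it with more than about 0.68 N m
- set_mark (a point): white paint mark on the top rim of the brass nut, 21 mm from the stud's axis; it must stay where it is
- cap: loose red plastic stud cap standing open end down on the table, 31 mm diameter, 29 mm high, with a round bore of 23 mm that is 22 mm deep, 25 g; origin at the centre of its open underside, z up. Two like it are already on the other corners
- cap_seat (a point): centre of the ceiling of the cap's bore, 22 mm above its underside; it comes to rest on the stud's top end
- cell: round black mirror cell, 250 mm diameter, fixed to the table, with a black top plate at 56 mm and three studs 92 mm from its middle; origin on the table under its middle
- mirror: gold mirror disc, 113 mm diameter, lying face up in the middle of the cell, its face 65 mm above the table; its surface must not be touched
- level: round aluminium bubble level, 42 mm diameter, 16 mm high, on the table; a bystander
- spare_nut: spare hex nut lying flat on the table, a bystander
- wrench: combination spanner, about 200 mm long, lying on the table, a bystander
- driver: screwdriver lying on the table, a bystander
- cleaner: amber bottle with white cap, 56 mm diameter, 140 mm high, a bystander
- post: steel optical post 82 mm high on a round 38 mm foot, a bystander
- mount: black mirror mount, 56 mm wide, 68 mm high, on the table, a bystander
Mind the look-alikes: they are no part of the job. Several things have the shape of the cap; the one meant has the colours described above.

How it is judged:
By the outcome, as a careful person would: the job done as asked, in the order asked, and still so for the second after the job is handed in, with the robot touching nothing.
It also fails if it takes over 72 s, if anything falls off the work surface, if the arm or the gripper's body presses on something with over 40 N, if the wrist force passes 120 N, or if a joint passes its speed limit or range.

## Working session

There is one attempt and no reset: what is moved stays moved. The work goes in short steps, Python scripts to look and compute and a tool call to move; the robot and the scene stay as the last step left them, time stands still between calls to the robot, and variables do not carry over. Pictures are saved under pics/ and viewed, at most 10 in all, crops included, and the job is handed in when it is done.

Besides the shell and the picture viewer there is one more tool, called after "Request:" by a JSON object that holds its "fn" and its "kwargs". move_arm: Moves the arm, as the interface text tells. Its arguments: {"type":"object","properties":{"steps":{"type":"array","items":{"type":"array"}},"force":{"type":"number"}},"required":["steps"]}

```bash
mkdir -p pics; cat > h.py <<'E'
import numpy as np, cv2
from plant import readout, eyes, job, ctrl
def cam(n,save=None):
    c=eyes.read_camera(n); c['K']=np.array([[c['fx'],0,c['cx']],[0,c['fy'],c['cy']],[0,0,1.]])
    c['d']=np.array(c['dist'],float); c['R']=cv2.Rodrigues(np.array(c['rvec'],float))[0]; c['t']=np.array(c['tvec'],float)
    if save: cv2.imwrite('pics/'+save,c['pixels'][:,:,::-1])
    np.save('/tmp/%s.npy'%n,c,allow_pickle=True)
    return c
def load(n): return np.load('/tmp/%s.npy'%n,allow_pickle=True).item()
def ray(c,uv):
    p=cv2.undistortPoints(np.array([[uv]],float),c['K'],c['d'])[0,0]
    o=-c['R'].T@c['t']; d=c['R'].T@np.array([p[0],p[1],1]); return o,d/np.linalg.norm(d)
def onz(c,uv,z):
    o,d=ray(c,uv); return o+d*(z-o[2])/d[2]
def proj(c,P): return cv2.projectPoints(np.array(P,float).reshape(-1,3),np.array(c['rvec'],float),c['t'],c['K'],c['d'])[0][:,0]
E
python3 - <<'E'
from h import *
a=cam('top');b=cam('side')
cv2.imwrite('pics/a.png',np.vstack([a['pixels']])[:,:,::-1]);cv2.imwrite('pics/b.png',b['pixels'][:,:,::-1])
for c in(a,b):
    hsv=cv2.cvtColor(c['pixels'],cv2.COLOR_RGB2HSV)
    m=(((hsv[...,0]<8)|(hsv[...,0]>172))&(hsv[...,1]>120)&(hsv[...,2]>60)).astype(np.uint8)
    n,l,s,ce=cv2.connectedComponentsWithStats(m)
    for i in range(1,n):
        if s[i,4]>15: print(s[i],ce[i].round(1),onz(c,ce[i],29).round(1))
    print(-c['R'].T@c['t'])
print(readout.read_state())
E
```

```text
[169  89   9  10  65] [173.4  93.4] [885.  193.6  29. ]
[172 102   9   9  66] [176.2 106.3] [845.2 185.3  29. ]
[419 116   7   5  28] [421.8 118.3] [ 793.3 -531.8   29. ]
[239 163  11  14 130] [243.9 169.5] [651.5  -8.7  29. ]
[208 215  11  12 109] [212.8 220.5] [506.9  81.2  29. ]
[126 234  14  12 135] [132.8 239.4] [459.9 301.8  29. ]
[393 248  17  37 366] [401.2 266.4] [ 368.8 -435.3   29. ]
[ 356.30996221  -12.28271654 1292.69199952]
[331 156  24  13 169] [342.8 161.7] [ 366.  -413.5   29. ]
[237 189  10  13 115] [241.5 194.8] [666.7 -94.4  29. ]
[269 212  12  15 139] [274.8 219.1] [519.7  -3.3  29. ]
[137 237   9   5  36] [141.6 239.1] [878.2 208.1  29. ]
[150 238   9   7  48] [153.8 240.6] [838.7 202.8  29. ]
[258 293  12  17 175] [263.5 300.6] [455.4 314.6  29. ]
[251.6701169  928.53099316 838.52101727]
{'t': 0.1, 'qpos': array([ 1.21400288e+00,  2.38725458e-01, -1.41723860e-02,  1.31920379e+00,
       -8.53726856e-06,  1.57077003e+00]), 'qd': array([ 0.00025604, -0.00302722,  0.00189843, -0.00023451, -0.00062995,
       -0.00098137]), 'joint_torque': array([ 2.33062114e-03, -5.39721251e+01,  3.46997058e+01,  1.34367251e-02,
        1.48276631e-04, -8.97987263e-06]), 'tcp_pos': array([183.23829167, 491.58219897, 230.73851708]), 'tcp_rot': array([ 1.77438994e-01,  9.84131585e-01, -6.43051228e-04, -1.11622160e-04]), 'ft_force': array([ 0.74227408,  0.50564679, -0.63539018]), 'torque': array([-0.02865256,  0.01309387, -0.0404638 ]), 'grasp_force': 0.0, 'gripper_width': 85.671377556639}
```

View pics/a.png

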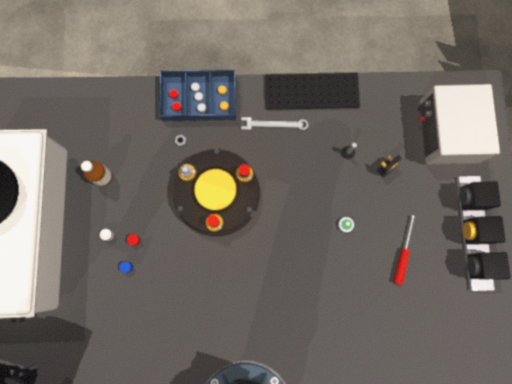

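View pics/b.png

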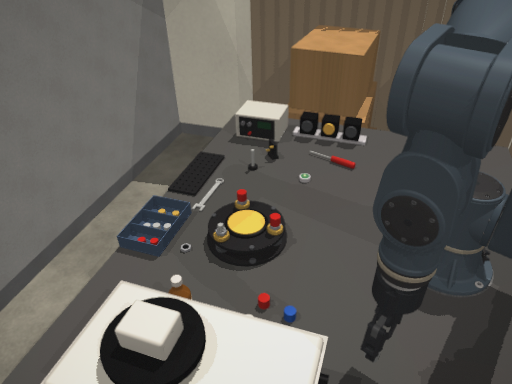

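Cap candidates in the top view are all red: table (133,239), tray (173,93) and (176,106), and the caps already fitted on the cell (244,170) and (213,221). White (106,234) and blue (125,267) are the wrong colour. I choose the loose one on the table at (133,239), which is (263,300) in the side view. The bare stud is at top (187,172), side (221,230).

```bash
python3 - <<'E'
from h import *
a=load('top');b=load('side')
print('stud',onz(a,(187,170),104),onz(b,(221,227),104))
for uv in((244,169),(213,221)):print('caps',onz(a,uv,111))
print('cap',onz(a,(132.8,239.4),27),onz(b,(263.5,300.6),20))
x=a['pixels'][140:265,90:265,::-1];cv2.imwrite('pics/c.png',cv2.resize(x,None,fx=4.5,fy=4.5,interpolation=2))
E
```

```text
stud [635.69591253 143.60023867 104.        ] [630.13280765 161.85623161 104.        ]
caps [633.58232456  -9.28764457 111.        ]
caps [495.85450727  74.55410572 111.        ]
cap [460.03384884 302.18842802  27.        ] [457.83209779 307.63112877  20.        ]
```

View pics/c.png

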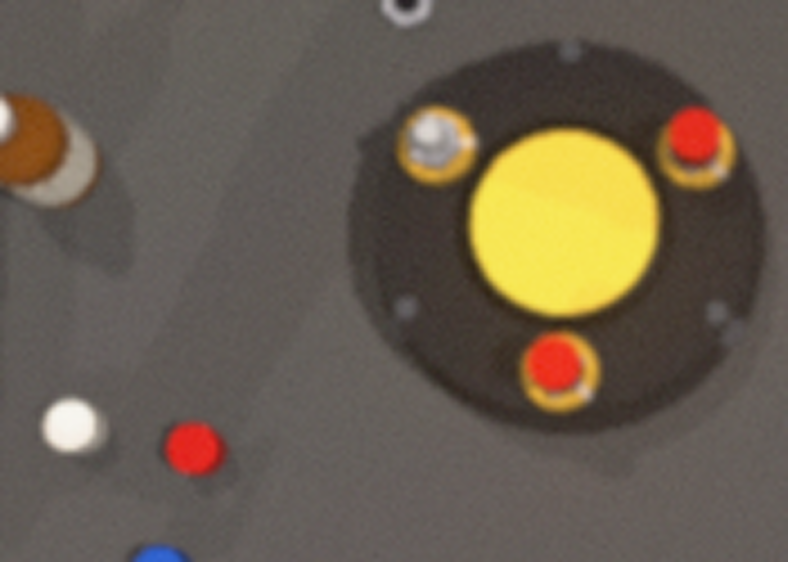

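The crop shows the loose red cap at (133,239) and the bare stud end at (185.5,169), with its white mark to the right.

Request:
{"fn": "move_arm", "kwargs": {"steps": [[[45,-34,0],0.18,1],[[45,-34,0],0.18,1],[[45,-34,0],0.18,1],[[45,-34,0],0.18,1],[[45,-34,0],0.18,1],[[45,-34,0],0.18,1],[[45,-34,0],0.18,1],[[45,-34,0],0.18,1],[[45,-34,0],0.18,1],[[45,-34,0],0.18,1],[[0,0,0],0.18,1],[[0,0,0],0.18,1]]}}

```text
t: 1.6
tcp_pos: [621.4, 161.4, 230.3]
tcp_rot: [0.769, -0.639, -0.0, 0.001]
ft_force: [0.4, -0.3, 0.0]
gripper_width: 85.7
grasp_force: 0.0
```

```bash
python3 - <<'E'
from h import *
s=readout.read_state();print(s['qpos'].round(3),s['tcp_pos'],s['tcp_rot'],s['torque'],s['ft_force'])
w=cam('wrist','w1.png');a=cam('top')
print(-w['R'].T@w['t'],proj(w,[[636,148,104]]))
E
```

```text
[ 0.254  0.447  0.294  1.42   0.    -1.502] [621.37727738 161.35121828 230.25024671] [ 7.69444870e-01 -6.38712776e-01 -4.61830363e-04  6.06532257e-04] [-0.01523561  0.00214943 -0.0430787 ] [ 0.38491674 -0.26529499  0.03696794]
[635.4141697   87.99361818 372.97364732] [[242.00580982 161.3994068 ]]
```

View pics/w1.png

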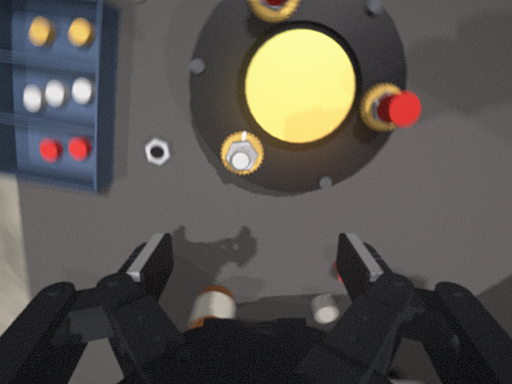

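The wrist view shows the stud end at (241,160), the hex just around it, and the brass nut with its white mark at (244,136). Enlarging that part.

```bash
python3 - <<'E'
from h import *
w=load('wrist')
x=w['pixels'][120:190,205:285,::-1];cv2.imwrite('pics/d.png',cv2.resize(x,None,fx=8,fy=8,interpolation=2))
g=cv2.cvtColor(w['pixels'],cv2.COLOR_RGB2HSV)
m=((g[...,1]>100)&(g[...,0]>8)&(g[...,0]<30)).astype(np.uint8);m[:120]=0;m[190:]=0;m[:,:205]=0;m[:,285:]=0
h=cv2.convexHull(np.argwhere(m)[:,::-1].astype(np.int32))
P=np.array([onz(w,p[0].astype(float),70)[:2] for p in h],np.float32)
print(cv2.fitEllipse(P), cv2.minEnclosingCircle(P))
print('studtop',onz(w,(240.5,159.5),104))
E
```

```text
((626.4103393554688, 135.10296630859375), (54.35728454589844, 81.46358489990234), 134.5746612548828) ((627.5987548828125, 133.43634033203125), 40.29557418823242)
studtop [637.75522731 146.41831567 104.        ]
```

View pics/d.png

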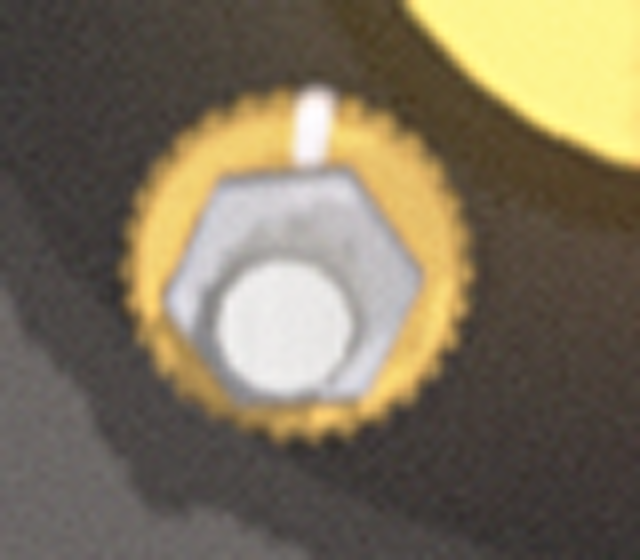

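The crop shows the hex corners at about (168,300) and (420,276), its upper edge (222,182)–(350,170), the stud end at (285,326), and the mark at (313,125).

```bash
python3 - <<'E'
from h import *
w=load('wrist')
q=lambda u,v,z:onz(w,(205+u/8-.44,120+v/8-.44),z)
print('stud104',q(285,326,104),'brass70',q(297,265,70),'mark',q(313,125,70))
L,R=q(168,300,83),q(420,276,83);A,B=q(222,182,83),q(350,170,83)
print('hex',(L+R)/2,np.linalg.norm(R-L),np.linalg.norm(B-A))
for d in(R-L,B-A): print('corner deg',np.degrees(np.arctan2(d[1],d[0])))
s=readout.read_state();from scipy.spatial.transform import Rotation as Ro
y=Ro.from_quat(s['tcp_rot']).as_matrix()[:,1];print('y',np.degrees(np.arctan2(y[1],y[0])),s['qpos'][5],s['tcp_pos'])
E
```

```text
stud104 [637.91870892 147.26204153 104.        ] brass70 [638.07376666 146.15810758  70.        ] mark [639.22816223 127.17993102  70.        ]
hex [637.85352949 146.71619102  83.        ] 32.925949983688085 16.490826226240294
corner deg -163.92177852209855
corner deg -164.0920502662449
y -169.54330130372352 -1.4981109776447088 [620.94283908 161.99998899 230.61532302]
```

Request:
{"fn": "move_arm", "kwargs": {"steps": [[[4.25,-3.8,-10],0.155,1],[[4.25,-3.8,-10],0.155,1],[[4.25,-3.8,-10],0.155,1],[[4.25,-3.8,-10],0.155,1],[[0,0,-40],0,1],[[0,0,-40],0,0.4],[[0,0,-20],0,0.2],[[0,0,0],0,0.2],[[0,0,0],0,0.2]], "force": 30}}

```text
t: 2.82
tcp_pos: [638.5, 147.4, 92.4]
tcp_rot: [0.926, -0.376, 0.001, -0.0]
ft_force: [-0.2, 0.4, 0.5]
gripper_width: 51.3
grasp_force: 0.0
```

```bash
cat > st.py <<'E'
from h import *
from scipy.spatial.transform import Rotation as Ro
def st():
    s=readout.read_state();y=Ro.from_quat(s['tcp_rot']).as_matrix()[:,1]
    print('t',round(s['t'],2),'p',s['tcp_pos'].round(2),'yaw',np.degrees(np.arctan2(y[1],y[0])).round(2),'q6',s['qpos'][5].round(3),'F',s['ft_force'].round(2),'T',s['torque'].round(3),'w',round(s['gripper_width'],1),round(s['grasp_force'],1))
    return s
if __name__=='__main__': st()
E
python3 - <<'E'
from st import *
st()
w=cam('wrist','w2.png')
print(proj(w,[[638,146.7,104],[638,146.7,83]]))
x=w['pixels'][100:320,100:420,::-1];cv2.imwrite('pics/e.png',cv2.resize(x,None,fx=2.4,fy=2.4,interpolation=2))
E
```

```text
t 2.83 p [638.48 147.37  92.35] yaw -134.21 q6 -2.143 F [-0.18  0.44  0.5 ] T [ 0.042  0.023 -0.006] w 51.3 0.0
[[255.42833301 247.60720653]
 [255.33055892 229.71950536]]
```

View pics/e.png

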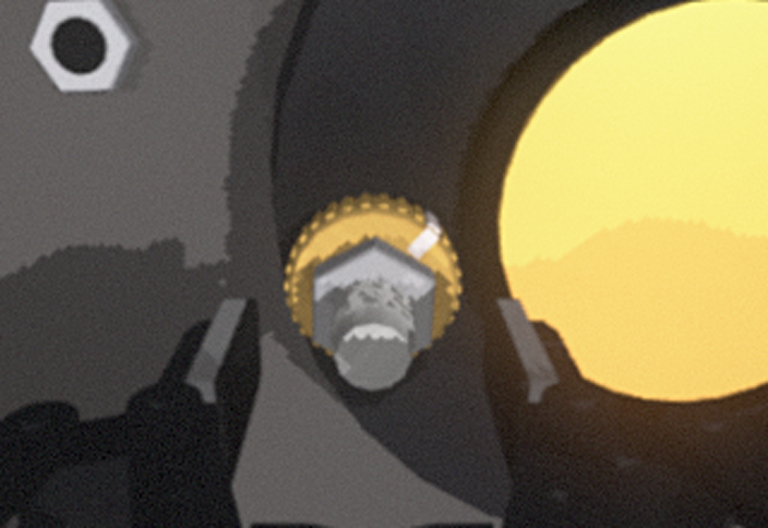

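The hex flats are parallel to the pads and the stud is centred between the fingers (crop (374,360), so pixel (256,250)). Descending and gripping.

Request:
{"fn": "move_arm", "kwargs": {"steps": [[[0,0,-10],0,0.2],[[0,0,-9],0,0.1],[[0,0,0],0,0.0],[[0,0,0],0,-0.4],[[0,0,0],0,-0.4],[[0,0,0],0,-0.4],[[0,0,0],0,-0.4]], "force": 50}}

```text
t: 3.75
tcp_pos: [638.0, 147.4, 72.4]
tcp_rot: [0.927, -0.375, 0.0, -0.0]
ft_force: [-0.1, 1.8, 0.1]
gripper_width: 28.4
grasp_force: 49.9
```

```bash
python3 st.py
```

```text
t 3.75 p [638.04 147.38  72.45] yaw -134.11 q6 -2.145 F [-0.07  1.76  0.09] T [ 0.512  0.059 -0.004] w 28.4 49.9
```

Request:
{"fn": "move_arm", "kwargs": {"steps": [[[0,0,-0.12],-0.18,-0.4],[[0,0,-0.12],-0.18,-0.4],[[0,0,-0.12],-0.18,-0.4],[[0,0,-0.12],-0.18,-0.4],[[0,0,0],0,-0.4]]}}

```text
t: 4.38
tcp_pos: [637.7, 147.2, 72.0]
tcp_rot: [0.736, -0.677, -0.0, 0.0]
ft_force: [-2.3, 1.4, 2.0]
gripper_width: 28.0
grasp_force: 50.2
```

```bash
python3 st.py
```

```text
t 4.38 p [637.72 147.2   71.99] yaw -175.29 q6 -1.426 F [-2.29  1.4   1.97] T [0.435 0.41  0.013] w 28.0 50.2
```

Request:
{"fn": "move_arm", "kwargs": {"steps": [[[0,0,-0.12],-0.18,-0.5],[[0,0,-0.12],-0.18,-0.5],[[0,0,-0.12],-0.18,-0.5],[[0,0,-0.12],-0.18,-0.5],[[0,0,-0.12],-0.18,-0.5],[[0,0,-0.12],-0.18,-0.5]]}}

```text
t: 5.12
tcp_pos: [637.3, 147.4, 71.3]
tcp_rot: [-0.282, 0.959, 0.0, -0.0]
ft_force: [-3.6, 2.5, 3.3]
gripper_width: 28.7
grasp_force: 50.3
```

```bash
python3 - <<'E'
from st import *
st()
w=cam('wrist');x=w['pixels'][150:300,150:360,::-1];cv2.imwrite('pics/f.png',cv2.resize(x,None,fx=3,fy=3,interpolation=2))
E
```

```text
t 5.12 p [637.33 147.43  71.34] yaw 122.73 q6 -0.344 F [-3.59  2.49  3.27] T [0.635 0.897 0.11 ] w 28.7 50.3
```

View pics/f.png

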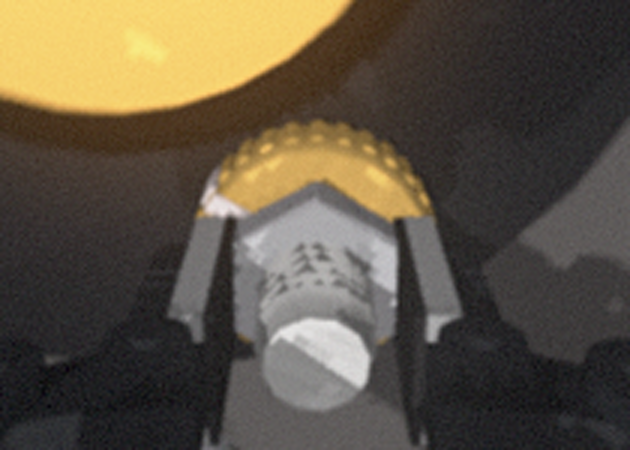

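The nut is held flat to the pads and turns with them; the brass mark at crop (225,200) stays put.

Request:
{"fn": "move_arm", "kwargs": {"steps": [[[0,0,-0.1],-0.18,-0.5],[[0,0,-0.1],-0.18,-0.5],[[0,0,-0.1],-0.18,-0.5],[[0,0,-0.1],-0.18,-0.5]]}}

```text
t: 5.68
tcp_pos: [637.2, 147.8, 70.8]
tcp_rot: [0.074, 0.997, 0.0, -0.001]
ft_force: [-4.2, 4.0, 3.0]
gripper_width: 28.6
grasp_force: 50.2
```

```bash
python3 st.py
```

```text
t 5.67 p [637.23 147.78  70.84] yaw 81.51 q6 0.375 F [-4.23  4.02  2.99] T [0.952 0.835 0.202] w 28.6 50.2
```

Request:
{"fn": "move_arm", "kwargs": {"steps": [[[0,0,-0.06],-0.1,-0.5],[[0,0,-0.06],-0.1,-0.5]]}}

```text
t: 5.92
tcp_pos: [637.3, 147.9, 70.7]
tcp_rot: [0.172, 0.985, 0.0, -0.001]
ft_force: [-4.5, 4.5, 2.9]
gripper_width: 28.6
grasp_force: 50.3
```

```bash
python3 st.py
```

```text
t 5.92 p [637.26 147.85  70.71] yaw 70.2 q6 0.573 F [-4.47  4.51  2.92] T [1.018 0.92  0.104] w 28.6 50.3
```

Request:
{"fn": "move_arm", "kwargs": {"steps": [[[0,0,-0.1],-0.18,-0.5],[[0,0,-0.1],-0.18,-0.5],[[0,0,-0.1],-0.18,-0.5],[[0,0,-0.06],-0.1,-0.5]]}}

```text
t: 6.42
tcp_pos: [637.5, 148.1, 70.3]
tcp_rot: [0.473, 0.881, 0.0, -0.001]
ft_force: [-3.0, 6.6, 1.5]
gripper_width: 28.4
grasp_force: 50.2
```

```bash
python3 st.py
```

```text
t 6.42 p [637.46 148.1   70.34] yaw 33.48 q6 1.214 F [-2.97  6.61  1.46] T [1.176 0.656 0.123] w 28.4 50.2
```

Request:
{"fn": "move_arm", "kwargs": {"steps": [[[0,0,-0.1],-0.18,-0.5],[[0,0,-0.1],-0.18,-0.5],[[0,0,-0.05],-0.1,-0.5]]}}

```text
t: 6.8
tcp_pos: [637.7, 148.2, 70.0]
tcp_rot: [0.662, 0.75, 0.0, -0.001]
ft_force: [-2.2, 5.8, 0.4]
gripper_width: 28.5
grasp_force: 50.0
```

```bash
python3 st.py
```

```text
t 6.8 p [637.68 148.19  70.04] yaw 7.13 q6 1.674 F [-2.17  5.84  0.37] T [1.241 0.477 0.095] w 28.5 50.0
```

Request:
{"fn": "move_arm", "kwargs": {"steps": [[[0,0,0],0,0.2],[[-0.5,0.7,0],0,0.2],[[0,0,0],0,0.2],[[0,0,0],0.1848,0.2],[[0,0,0],0.1848,0.2],[[0,0,0],0.1848,0.2],[[0,0,0],0.1848,0.2],[[0,0,0],0.1848,0.2],[[0,0,0],0.1848,0.2],[[0,0,0],0.1848,0.2],[[0,0,0],0.1848,0.2],[[0,0,0],0.1848,0.2]]}}

```text
t: 8.3
tcp_pos: [637.6, 147.6, 70.0]
tcp_rot: [-0.111, 0.994, -0.0, 0.0]
ft_force: [0.3, -0.1, 1.0]
gripper_width: 51.7
grasp_force: 0.0
```

Request:
{"fn": "move_arm", "kwargs": {"steps": [[[0,0,0],0.1848,0.2],[[0,0,0],0.1848,0.2],[[0,0,0],0.1848,0.2],[[0,0,0],0.1848,0.2],[[0,0,0],0.1848,0.2],[[0,0,0],0.1848,0.2],[[0,0,0],0.1848,0.2],[[0,0,0],0.1848,0.2],[[0,0,0],0,0.2]]}}

```text
t: 9.43
tcp_pos: [637.6, 147.6, 70.0]
tcp_rot: [0.749, -0.663, 0.0, -0.0]
ft_force: [0.2, 0.1, 0.3]
gripper_width: 51.2
grasp_force: 0.0
```

```bash
python3 st.py
```

```text
t 9.43 p [637.58 147.65  69.99] yaw -173.0 q6 -1.465 F [0.25 0.11 0.31] T [ 0.009 -0.02   0.007] w 51.2 0.0
```

Request:
{"fn": "move_arm", "kwargs": {"steps": [[[0,0.4,0],0,-0.4],[[0,0,0],0,-0.5],[[0,0,0],0,-0.5],[[0,0,0],0,-0.5],[[0,0,0],-0.1,-0.5],[[0,0,-0.1],-0.18,-0.5],[[0,0,-0.05],-0.1,-0.5]], "force": 60}}

```text
t: 10.3
tcp_pos: [637.8, 148.2, 70.1]
tcp_rot: [-0.609, 0.794, -0.0, 0.0]
ft_force: [-0.1, -0.4, 3.4]
gripper_width: 28.0
grasp_force: 59.5
```

```bash
python3 st.py
```

```text
t 10.3 p [637.79 148.2   70.08] yaw 164.97 q6 -1.08 F [-0.14 -0.43  3.37] T [-0.216 -0.02   0.112] w 28.0 59.5
```

Request:
{"fn": "move_arm", "kwargs": {"steps": [[[0,0,-0.1],-0.15,-0.5],[[0,0,-0.1],-0.15,-0.5]]}}

```text
t: 10.55
tcp_pos: [637.9, 148.1, 69.9]
tcp_rot: [-0.483, 0.876, -0.0, 0.0]
ft_force: [0.1, -1.8, 3.5]
gripper_width: 28.2
grasp_force: 59.5
```

```bash
python3 st.py
```

```text
t 10.55 p [637.93 148.14  69.91] yaw 147.75 q6 -0.78 F [ 0.06 -1.83  3.54] T [-0.272 -0.092  0.114] w 28.2 59.5
```

Request:
{"fn": "move_arm", "kwargs": {"steps": [[[0,0,-0.1],-0.15,-0.5],[[0,0,-0.1],-0.15,-0.5],[[0,0,-0.1],-0.15,-0.5]]}}

```text
t: 10.92
tcp_pos: [638.0, 148.0, 69.6]
tcp_rot: [-0.275, 0.961, -0.0, 0.001]
ft_force: [0.7, -2.1, 2.7]
gripper_width: 28.4
grasp_force: 59.5
```

```bash
python3 st.py
```

```text
t 10.93 p [638.03 148.01  69.61] yaw 121.96 q6 -0.329 F [ 0.74 -2.08  2.7 ] T [-0.339 -0.211  0.152] w 28.4 59.5
```

Request:
{"fn": "move_arm", "kwargs": {"steps": [[[0,0,-0.05],-0.1,-0.5],[[0,0,-0.05],-0.1,-0.5]]}}

```text
t: 11.18
tcp_pos: [638.1, 147.9, 69.5]
tcp_rot: [-0.179, 0.984, -0.0, 0.001]
ft_force: [1.4, -2.3, 4.8]
gripper_width: 27.9
grasp_force: 60.9
```

```bash
python3 st.py
```

```text
t 11.18 p [638.06 147.95  69.52] yaw 110.59 q6 -0.131 F [ 1.45 -2.32  4.85] T [-0.378 -0.211  0.133] w 27.9 60.9
```

Request:
{"fn": "move_arm", "kwargs": {"steps": [[[0,0,0],-0.1,-0.5],[[0,0,0],-0.1,-0.5]]}}

```text
t: 11.42
tcp_pos: [638.1, 147.9, 69.5]
tcp_rot: [-0.08, 0.997, -0.0, 0.001]
ft_force: [1.8, -3.5, 3.6]
gripper_width: 27.8
grasp_force: 63.4
```

```bash
python3 st.py
```

```text
t 11.43 p [638.1  147.89  69.49] yaw 99.14 q6 0.069 F [ 1.79 -3.5   3.56] T [-0.476 -0.243  0.264] w 27.8 63.4
```

Request:
{"fn": "move_arm", "kwargs": {"steps": [[[0,0,0],-0.1,-0.5],[[0,0,0],-0.1,-0.5]]}}

```text
t: 11.68
tcp_pos: [638.1, 147.8, 69.4]
tcp_rot: [0.02, 1.0, -0.0, 0.001]
ft_force: [1.1, -2.5, 3.1]
gripper_width: 28.2
grasp_force: 65.9
```

```bash
python3 st.py; python3 st.py
```

```text
t 11.68 p [638.1  147.81  69.44] yaw 87.69 q6 0.269 F [ 1.11 -2.53  3.12] T [-0.561 -0.253  0.346] w 28.2 65.9
t 11.68 p [638.1  147.81  69.44] yaw 87.69 q6 0.269 F [ 1.11 -2.53  3.12] T [-0.561 -0.253  0.346] w 28.2 65.9
```

Request:
{"fn": "move_arm", "kwargs": {"steps": [[[0,0,0],-0.1,-0.5],[[0,0,0],-0.1,-0.5],[[0,0,0],0,-0.5]]}}

```text
t: 12.05
tcp_pos: [638.1, 147.7, 69.4]
tcp_rot: [0.118, 0.993, -0.0, 0.001]
ft_force: [3.2, -4.5, 2.9]
gripper_width: 28.1
grasp_force: 68.6
```

```bash
python3 st.py
```

```text
t 12.05 p [638.08 147.75  69.4 ] yaw 76.44 q6 0.465 F [ 3.23 -4.55  2.93] T [-0.734 -0.523  0.076] w 28.1 68.6
```

Request:
{"fn": "move_arm", "kwargs": {"steps": [[[0,0,0],0,-0.5]]}}

```text
t: 12.18
tcp_pos: [638.0, 147.8, 69.4]
tcp_rot: [0.117, 0.993, -0.0, 0.001]
ft_force: [3.5, -4.3, 2.8]
gripper_width: 28.2
grasp_force: 68.6
```

```bash
python3 st.py
```

```text
t 12.18 p [638.04 147.76  69.4 ] yaw 76.52 q6 0.463 F [ 3.47 -4.3   2.75] T [-0.966 -0.573  0.105] w 28.2 68.6
```

Request:
{"fn": "move_arm", "kwargs": {"steps": [[[0,0,0],-0.04,-0.5]]}}

```text
t: 12.3
tcp_pos: [638.1, 147.7, 69.4]
tcp_rot: [0.137, 0.991, -0.0, 0.001]
ft_force: [2.6, -5.1, 3.4]
gripper_width: 28.2
grasp_force: 68.9
```

```bash
python3 st.py
```

```text
t 12.3 p [638.08 147.73  69.42] yaw 74.2 q6 0.504 F [ 2.58 -5.1   3.4 ] T [-1.017 -0.724  0.479] w 28.2 68.9
```

Request:
{"fn": "move_arm", "kwargs": {"steps": [[[0,0,0],-0.06,-0.5],[[0,0,0],-0.06,-0.5]]}}

```text
t: 12.55
tcp_pos: [638.1, 147.7, 69.4]
tcp_rot: [0.197, 0.98, -0.0, 0.001]
ft_force: [3.3, -6.1, 3.8]
gripper_width: 27.6
grasp_force: 70.1
```

```bash
python3 st.py
```

```text
t 12.55 p [638.07 147.72  69.4 ] yaw 67.27 q6 0.625 F [ 3.32 -6.07  3.78] T [-1.187 -0.661  0.546] w 27.6 70.1
```

Request:
{"fn": "move_arm", "kwargs": {"steps": [[[0,0,0],-0.05,-0.5]]}}

```text
t: 12.68
tcp_pos: [638.0, 147.7, 69.4]
tcp_rot: [0.221, 0.975, -0.0, 0.001]
ft_force: [2.7, -5.1, 2.5]
gripper_width: 28.0
grasp_force: 70.7
```

```bash
python3 st.py
```

```text
t 12.68 p [638.03 147.67  69.38] yaw 64.42 q6 0.675 F [ 2.66 -5.1   2.53] T [-1.09  -0.604  0.597] w 28.0 70.7
```

Tightened to about 0.57 N m at the hex. Releasing and going to the cap.

Request:
{"fn": "move_arm", "kwargs": {"steps": [[[0,0,0],0,0.2],[[0,0,0],0,0.2],[[0,0,0],0,0.2],[[0,0,40],0,0.3],[[0,0,50],0,0.3],[[0,0,30],0,0.3],[[-40,35,0],0,0.3],[[-40,35,0],0,0.3],[[-40,35,0],0,0.3],[[-40,35,0],0,0.3],[[-20,17,0],0,0.3],[[0,0,0],0,0.3]]}}

```text
t: 14.18
tcp_pos: [456.0, 306.4, 189.5]
tcp_rot: [0.22, 0.976, 0.0, -0.0]
ft_force: [0.1, -0.3, 0.2]
gripper_width: 55.4
grasp_force: 0.0
```

```bash
python3 - <<'E'
from st import *
st();w=cam('wrist')
g=cv2.cvtColor(w['pixels'],cv2.COLOR_RGB2HSV)
m=(((g[...,0]<8)|(g[...,0]>172))&(g[...,1]>120)&(g[...,2]>60)).astype(np.uint8)
n,l,s,ce=cv2.connectedComponentsWithStats(m)
for i in range(1,n):
    if s[i,4]>60: print(s[i],ce[i].round(1),onz(w,ce[i],25).round(1))
print(proj(w,[[459,305,29],[459,305,0]]))
cv2.imwrite('pics/g.png',w['pixels'][:,:,::-1])
E
```

```text
t 14.18 p [456.05 306.4  189.49] yaw 64.6 q6 1.035 F [ 0.1  -0.32  0.16] T [-0.06  -0.016  0.006] w 55.4 0.0
[238 155  28  31 610] [252.2 170.3] [458.3 301.8  25. ]
[ 51 291  25  23 105] [ 62.4 300.9] [512.2 -11.1  25. ]
[[254.97730203 170.56428187]
 [254.95311051 164.61214277]]
```

View pics/g.png

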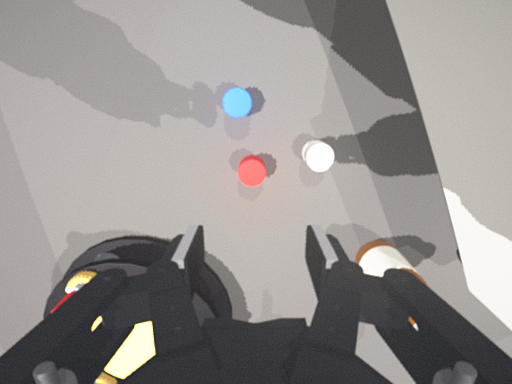

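The loose red cap is at (252,170), with blue at (237,102) and white at (318,156) clear of the fingers. Descending to grasp.

Request:
{"fn": "move_arm", "kwargs": {"steps": [[[2.5,-4,-55],0,0.2],[[0,0,-55],0,0.2],[[0,0,-35],0,0.2],[[0,0,0],0,0.2]]}}

```text
t: 14.72
tcp_pos: [459.1, 299.3, 41.9]
tcp_rot: [0.222, 0.975, -0.002, -0.002]
ft_force: [-0.5, 0.8, 0.7]
gripper_width: 51.1
grasp_force: 0.0
```

```bash
cat > cap.py <<'E'
from st import *
s=st();w=cam('wrist')
g=cv2.cvtColor(w['pixels'],cv2.COLOR_RGB2HSV)
m=(((g[...,0]<8)|(g[...,0]>172))&(g[...,1]>120)&(g[...,2]>60)).astype(np.uint8)
n,l,st_,ce=cv2.connectedComponentsWithStats(m)
i=1+np.argmax(st_[1:,4]);print(st_[i],ce[i])
p=s['tcp_pos']
print('proj of cap axis at TCP xy, z',[(z,proj(w,[[p[0],p[1],z]])[0].round(1)) for z in(0,14,29)])
cv2.imwrite('pics/h%d.png'%int(s['t']*100),cv2.resize(w['pixels'][120:340,130:400,::-1],None,fx=2.5,fy=2.5,interpolation=2))
E
python3 cap.py; ls pics
```

```text
t 14.72 p [459.12 299.32  41.86] yaw 64.33 q6 1.026 F [-0.47  0.79  0.68] T [ 0.004 -0.017 -0.052] w 51.1 0.0
[ 233  188   50   60 2382] [257.96851385 218.21326616]
proj of cap axis at TCP xy, z [(0, array([255.4, 208. ])), (14, array([255.4, 216. ])), (29, array([255.3, 225.8]))]
a.png
b.png
c.png
d.png
e.png
f.png
g.png
h1472.png
w1.png
w2.png
```

Request:
{"fn": "move_arm", "kwargs": {"steps": [[[0,0,0],0,0.2]]}}

```text
t: 14.9
tcp_pos: [461.4, 301.6, 45.9]
tcp_rot: [0.222, 0.975, 0.001, 0.001]
ft_force: [-1.7, 0.4, -0.0]
gripper_width: 51.4
grasp_force: 0.0
```

```bash
cat >> cap.py <<'E'
x,y,ww,hh=st_[i][:4]
zt=29 if p[2]<60 else 0
import sys
zt=float(sys.argv[1]) if len(sys.argv)>1 else 29.
L,R=onz(w,(x-.5,y+hh-25.),zt),onz(w,(x+ww-.5,y+hh-25.),zt)
N=onz(w,(x+ww/2-.5,y+hh-.5),zt); up=onz(w,(x+ww/2-.5,y+hh-10.),zt)-N; up/=np.linalg.norm(up)
print('width',np.linalg.norm(R-L),'mid',(L+R)/2,'near+15.5',N+15.5*up,'up',up)
E
python3 cap.py
```

```text
t 14.9 p [461.44 301.59  45.88] yaw 64.37 q6 1.026 F [-1.69  0.38 -0.01] T [0.037 0.083 0.005] w 51.4 0.0
[ 228  184   49   59 2281] [252.36694432 213.39368698]
proj of cap axis at TCP xy, z [(0, array([255. , 205.7])), (14, array([255.1, 213.4])), (29, array([255.2, 222.9]))]
width 30.008191588791767 mid [457.64128867 301.25620217  29.        ] near+15.5 [458.8230966  300.68633683  29.        ] up [-0.90044555  0.43496874  0.        ]
```

Request:
{"fn": "move_arm", "kwargs": {"steps": [[[0,-1,-18],0,0.2],[[0,0,-18],0,0.2],[[0,0,0],0,0.2],[[0,0,0],0,0.2]], "force": 25}}

```text
t: 15.45
tcp_pos: [460.7, 300.7, 9.5]
tcp_rot: [0.221, 0.975, 0.001, 0.001]
ft_force: [-0.0, -0.8, 0.5]
gripper_width: 51.0
grasp_force: 0.0
```

```bash
python3 cap.py
```

```text
t 15.45 p [460.7  300.69   9.51] yaw 64.41 q6 1.025 F [-0.03 -0.79  0.47] T [-0.005 -0.04  -0.009] w 51.0 0.0
[ 224  203   61   75 3639] [254.11129431 240.68837593]
proj of cap axis at TCP xy, z [(0, array([255.2, 228.2])), (14, array([255.3, 239.5])), (29, array([255.4, 254. ]))]
width 30.126878413790948 mid [459.90197824 300.32588036  29.        ] near+15.5 [458.74883442 300.87836714  29.        ] up [-9.01668965e-01  4.32426963e-01  2.51865820e-15]
```

Request:
{"fn": "move_arm", "kwargs": {"steps": [[[-1.6,0.8,-1],0,0.1],[[0,0,0],0,0],[[0,0,0],0,-0.2],[[0,0,0],0,-0.4],[[0,0,0],0,-0.4],[[0,0,0],0,-0.4]], "force": 25}}

```text
t: 16.25
tcp_pos: [458.5, 301.1, 7.5]
tcp_rot: [0.222, 0.975, 0.0, 0.0]
ft_force: [-1.0, -0.4, 5.2]
gripper_width: 29.8
grasp_force: 24.8
```

```bash
python3 cap.py
```

```text
t 16.25 p [458.45 301.11   7.46] yaw 64.4 q6 1.028 F [-0.98 -0.37  5.16] T [-0.101  0.272 -0.028] w 29.8 24.8
[ 223  208   64   76 3792] [254.40743671 246.49367089]
proj of cap axis at TCP xy, z [(0, array([255.3, 229.8])), (14, array([255.3, 241.4])), (29, array([255.4, 256.3]))]
width 31.32265404714365 mid [459.66095476 300.03552677  29.        ] near+15.5 [458.49509678 300.59542687  29.        ] up [-0.901895    0.43195533  0.        ]
```

Request:
{"fn": "move_arm", "kwargs": {"steps": [[[0,0,35],0,-0.4],[[0,0,50],0,-0.4],[[0,0,45],0,-0.4],[[40,-34,0],0,-0.4],[[40,-34,0],0,-0.4],[[40,-34,0],0,-0.4],[[35,-30,0],0,-0.4],[[20,-17,0],0,-0.4],[[4.5,-4,0],0,-0.4],[[0,0,0],0,-0.4],[[0,0,0],0,-0.4]]}}

```text
t: 17.68
tcp_pos: [637.1, 148.8, 137.2]
tcp_rot: [0.221, 0.975, -0.0, -0.0]
ft_force: [0.4, -0.1, 0.8]
gripper_width: 30.0
grasp_force: 25.0
```

```bash
python3 - <<'E'
from st import *
st();w=cam('wrist')
print(proj(w,[[638,148,104],[638,148,80]]))
a=cam('top');b=cam('side')
print(proj(a,[[638,148,160]]),proj(b,[[638,148,104]]))
X=cv2.resize(w['pixels'][100:300,155:355,::-1],(400,400));Y=cv2.resize(b['pixels'][170:270,170:270,::-1],(400,400),interpolation=2)
cv2.imwrite('pics/i.png',np.hstack([X,Y]))
E
```

```text
t 17.68 p [637.07 148.85 137.22] yaw 64.46 q6 0.675 F [ 0.36 -0.07  0.76] T [ 0.018 -0.045  0.017] w 30.0 25.0
[[254.68304014 214.332198  ]
 [254.69620051 201.77233188]]
[[182.4117112  164.20813186]] [[220.33281612 223.4182687 ]]
```

View pics/i.png

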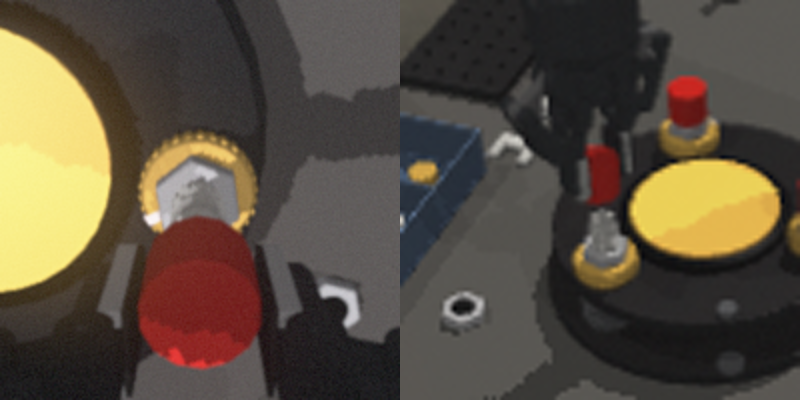

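The picture shows the cap upright over the stud, lock nut down on the brass nut, with the mark still in place. Lowering.

Request:
{"fn": "move_arm", "kwargs": {"steps": [[[0.7,-0.7,-12],0,-0.4],[[0,0,-12],0,-0.4],[[0,0,0],0,-0.4],[[0,0,-3],0,-0.4],[[0,0,-3],0,-0.4],[[0,0,0],0,-0.4]]}}

```text
t: 18.58
tcp_pos: [638.2, 147.5, 107.0]
tcp_rot: [0.221, 0.975, 0.0, -0.0]
ft_force: [-2.2, 2.7, -1.3]
gripper_width: 30.1
grasp_force: 24.9
```

```bash
python3 st.py
```

```text
t 18.57 p [638.24 147.49 106.96] yaw 64.41 q6 0.674 F [-2.25  2.72 -1.34] T [0.414 0.402 0.031] w 30.1 24.9
```

Request:
{"fn": "move_arm", "kwargs": {"steps": [[[-0.4,0.4,-4],0,-0.4],[[0,0,-4],0,-0.4],[[0,0,-4],0,-0.4],[[0,0,-3],0,-0.4],[[0,0,0],0,-0.4]]}}

```text
t: 19.2
tcp_pos: [638.1, 147.7, 91.8]
tcp_rot: [0.222, 0.975, -0.0, -0.0]
ft_force: [-1.6, 1.5, -1.0]
gripper_width: 30.2
grasp_force: 25.0
```

```bash
python3 st.py
```

```text
t 19.2 p [638.14 147.66  91.82] yaw 64.4 q6 0.674 F [-1.57  1.46 -1.03] T [ 0.12   0.22  -0.059] w 30.2 25.0
```

Request:
{"fn": "move_arm", "kwargs": {"steps": [[[-0.2,0.2,-1.2],0,-0.4],[[0,0,-0.8],0,-0.4],[[0,0,-0.5],0,-0.4],[[0,0,0],0,-0.4]]}}

```text
t: 19.7
tcp_pos: [638.1, 147.9, 89.7]
tcp_rot: [0.222, 0.975, -0.0, 0.0]
ft_force: [0.1, 0.2, -0.4]
gripper_width: 30.3
grasp_force: 25.0
```

```bash
python3 st.py
```

```text
t 19.7 p [638.14 147.89  89.74] yaw 64.39 q6 0.675 F [ 0.13  0.23 -0.41] T [-0.032  0.011 -0.047] w 30.3 25.0
```

Request:
{"fn": "move_arm", "kwargs": {"steps": [[[0,0,-0.6],0,-0.4],[[0,0,-0.6],0,-0.4],[[0,0,0],0,-0.4]]}}

```text
t: 20.08
tcp_pos: [638.2, 148.0, 89.5]
tcp_rot: [0.222, 0.975, 0.0, 0.0]
ft_force: [-2.0, 0.8, 7.3]
gripper_width: 29.9
grasp_force: 25.6
```

```bash
python3 st.py
```

```text
t 20.07 p [638.15 147.96  89.47] yaw 64.4 q6 0.675 F [-2.02  0.76  7.3 ] T [-0.137  0.563 -0.039] w 29.9 25.6
```

Seated at the expected height (89.5 mm) with 7 N. Releasing and backing off.

Request:
{"fn": "move_arm", "kwargs": {"steps": [[[0,0,0.4],0,-0.2],[[0,0,0],0,0],[[0,0,0],0,0.2],[[0,0,0],0,0.2],[[0,0,30],0,0.3],[[0,0,50],0,0.3],[[0,0,40],0,0.3],[[-40,40,20],0,0.3],[[-40,40,0],0,0.3],[[-20,20,0],0,0.3],[[0,0,0],0,0.3],[[0,0,0],0,0.3]]}}

```text
t: 21.58
tcp_pos: [538.4, 247.7, 229.0]
tcp_rot: [0.221, 0.975, -0.0, 0.0]
ft_force: [0.5, -0.4, -0.3]
gripper_width: 55.5
grasp_force: 0.0
```

```bash
python3 - <<'E'
from st import *
st();w=cam('wrist');a=cam('top');b=cam('side')
for c,n in((a,'top'),(b,'side'),(w,'wrist')):
    print(n,proj(c,[[638,148,111],[638,148,82]]))
q=proj(w,[[638,148,95]])[0].astype(int);print(q)
f=lambda c,u,v,r:cv2.resize(np.ascontiguousarray(c['pixels'][max(v-r,0):v+r,max(u-r,0):u+r,::-1]),(390,390),interpolation=2)
cv2.imwrite('pics/j.png',np.hstack([f(a,187,171,30),f(b,221,228,30)]))
g=cv2.cvtColor(b['pixels'],cv2.COLOR_RGB2HSV)
for c in(a,b,w):
    g=cv2.cvtColor(c['pixels'],cv2.COLOR_RGB2HSV)
    m=(((g[...,0]<8)|(g[...,0]>172))&(g[...,1]>120)&(g[...,2]>60)).astype(np.uint8)
    n,l,s,ce=cv2.connectedComponentsWithStats(m)
    for i in range(1,n):
        if s[i,4]>40: print(s[i],ce[i].round(1))
E
```

```text
t 21.57 p [538.42 247.69 228.96] yaw 64.41 q6 0.878 F [ 0.49 -0.42 -0.31] T [ 0.021 -0.006  0.003] w 55.5 0.0
top [[185.00252005 168.59774511]
 [186.44053078 171.03456627]]
side [[220.15268098 221.54671184]
 [220.89097293 229.21094136]]
wrist [[212.54699152 293.88128312]
 [215.9056423  278.07257601]]
[214 284]
[169  89   9  10  67] [173.4  93.6]
[172 102   9   9  67] [176.1 106.3]
[178 162  14  14 134] [184.5 168.3]
[238 163  12  14 130] [243.9 169.4]
[208 215  11  12 107] [212.7 220.5]
[393 248  17  37 364] [401.3 266.4]
[331 156  24  13 170] [342.8 161.7]
[269 212  12  15 141] [274.8 219. ]
[214 219  12  15 141] [219.8 225.6]
[150 238   9   7  48] [153.8 240.6]
[  68  193   42   36 1027] [ 88.8 210.4]
[198 269  30  38 885] [213.3 288.4]
[ 91 317  11  15  70] [ 95.6 323.6]
```

View pics/j.png

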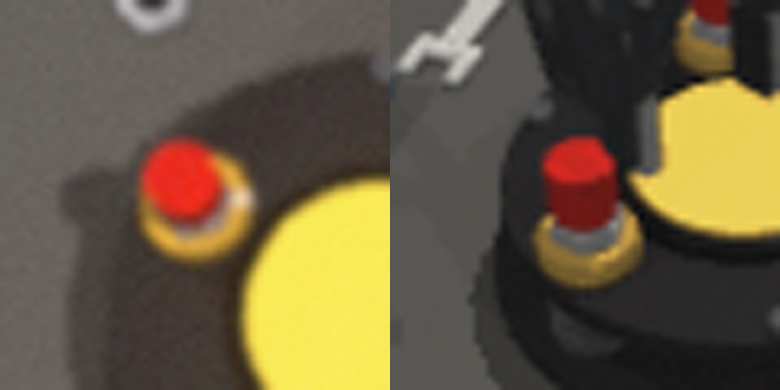

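The cap is upright and home (top (184.5,168), side (220,226), both as predicted). The paint mark is at (193.9,171.3), against (193.8,171.6) before.

```bash
python3 -c "
from plant import job
print(job.sign_off())"
```

```text
the job is handed in; nothing more can be done
None
```

The job is handed in: the lock nut is tightened to about 0.57 N m by the wrist moment reading, the brass nut's mark did not move, and the red cap is upright and fully home on the stud, about 21.7 s in.

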